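# Stow the battery drawer, bring out the thumbstick drawer

## Robot

A 6-joint arm with a two-finger parallel gripper is mounted at the origin on a cart in front of the work surface, level with it; the furniture and walls round the work are solid. World frame = base frame: x ahead of the robot, y to its left, z up, the work surface at z = 0. Lengths are in m, angles in rad, forces in N, time in s.
With the tool pointing down it reaches from about 0.225 to 0.875 m from the base axis. Payload 3.4 kg.
Tool frame: the origin (TCP) lies at the very end of the fingers, on their centre line; the grasp point (between the pads) lies behind it (manip.grasp_offset is the z of the grasp point in the tool frame, in m); z points along the fingers, y is the line along which they close (so a half turn about z gives the same grasp; the last joint's range is limited). The gripper opens to 85 mm and grips with 20 to 120 N. Pads are 22 mm wide; open, the fingers measure 114 mm over their backs; the gripper's body (76 mm by 85 mm) begins 54 mm behind the grasp point. The pads swing forward as they close: fully open they stand 13 mm farther back than shut.
Start: joints at [-1.287, 0.276, 1.505, -0, 1.361, -0.121], TCP at [0.226, -0.529, 0.231] pointing down, gripper open.
Joint ranges: [-2.89, 2.89], [-0.75, 2.08], [0.22, 2.7], [-1.18, 4.32], [0.11, 2.71], [-2.7, 2.7]. Speed limits (rad/s): [2.57, 2.57, 3.14, 3.14, 3.14, 3.14].

## Interface

Orientations are given as a unit quaternion [w, x, y, z].
In Python, from rig import manip gives the robot as it stands.
- The arm moves only by the shell command python3 -m pendant 'ROWS' [FORCE]. ROWS is JSON, a list of rows, each an object of numbers: "dx", "dy", "dz": the shift along the tool's x, y, z in m; "rx", "ry", "rz": the turn, a rotation vector about the tool's x, y, z in degrees; "hand": the finger opening in m, from 0 to 0.0854. In form: [{"dx": .., "dy": .., "dz": .., "rx": .., "ry": .., "rz": .., "hand": ..}, ...]. A call has 1 to 12 rows; each row shifts and turns the commanded pose from where the row before left it, along the tool's axes as they then stand; what a row does not reach is not made up. A row lasts 1/12 s, in which the tool goes at most 41.7 mm and 7.16 degrees, less where a joint would pass 70% of its speed; a pose out of reach is approached as far as the arm can. A call is refused whole if a number of a shift passes 0.0417 or a number of a turn 7.16, either way. A call with a gripper value outside its range is refused whole. The fingers move at their own pace and stop on an object; FORCE is the grip in N (left out, the last holds). Time passes only in rows, so rows that do not move let the fingers close. It gives the time, the measured TCP pose, the force, the opening and the grip force at its end, in the units of the state.
- manip.get_state(): the state, without advancing time (a new reading comes with each control period).
- manip.get_image(name): name is "side" or "top"; returns a dict with "frame" (400x640x3 uint8, red, green, blue), "fx", "fy", "cx", "cy" (pixels), "position" and "attitude" of the camera in the world. Camera axes: x right, y up, looking along -z (the intrinsics and any distortion apply to the point x, -y, -z); pixel columns grow to the right and rows downward; lengths in m; the calibration is good to about 2 mm. A picture is of the moment at which its call begins. There is no depth.
- manip.sign_off(): hands the job in; it is judged then, once.
The state is a dict: "clock": time; "qpos": joint angles; "qd": joint speeds; "effort": joint torques, N m; "position": TCP position; "ee_rot": TCP orientation; "contact_force": force on the tool from outside, world axes, zero at the start; "moment": the same for the moment, N m; "width": finger opening in m; "gripper_force": force on a finger pad.
Only numpy, scipy, OpenCV 4.12 (cv2) and the standard library are available. Lean on these libraries where they do the work, as an engineer would, in place of code of your own. Each camera call takes 0.05 s, during which the arm holds its last target. There are 200 camera calls.

## Task

Both top drawers of the blue small-parts cabinet stand partly open. With the fingertips, push the drawer that holds the flat battery pack fully home, and draw the drawer that holds the thumbstick cap all the way out to its stop by pressing on the inside of its front, so that the cap can be reached for the next repair. Grasp and lift nothing, leave the pack and the cap lying in their drawers, and do not disturb the screwdriver on the cabinet or the solder spool and round tray beside it.

Things in the scene. Friction and masses are not known exactly. Their poses are not given: they have to be found in the camera images.
- parts_cabinet: blue small-parts cabinet facing the robot, 160 (x) x 240 (y) x 137 mm high, fixed; two columns of three drawers, only the top two move. Origin: centre of its underside; x runs from the fronts (-70 mm when shut) to the back (+80 mm), y to the left column, z up. The thin pull lips on the fronts and the tiny parts strewn in the drawers are only for looks and cannot be felt
- parts_cabinet_drawer_02 (a joint): slide of the top LEFT drawer (at the cabinet's +y): 0 = fully shut, 0.1 m = out to its stop; grows as the drawer comes out along the cabinet's -x. It runs with about 1.2 N of friction and stays where it is left. Starts 60 to 75 mm open
- parts_cabinet_drawer_12 (a joint): slide of the top RIGHT drawer (at the cabinet's -y): same values and feel as the left one
- left_front (a point): middle of the upper edge of the top left drawer's front panel, outer face, z = 134 mm; moves with the drawer. Panel: 2 mm thick, 116 wide, 41 high. Behind it is an open tray, clear for 56 mm either side of this point, floor 39 mm below the edge. The cabinet's face and top plate begin level with the shut front: only the part that is drawn out is open from above
- right_front (a point): the same point of the top right drawer's front panel
- cell_pack: flat dark grey battery pack, 27 x 58 x 14 mm, about 40 g, loose on the floor of one of the two open drawers (left or right varies), long side about fore and aft, its centre 30 to 38 mm from the cabinet's mid-plane (y = 0), so the outer half of the drawer is empty. Origin: centre of its underside
- thumbstick: round mushroom-shaped thumbstick cap, 25 mm across, 19 mm high, 20 g, loose on the floor of the other open drawer, likewise 30 to 38 mm from the cabinet's mid-plane, so that the outer half of its drawer is empty. Origin: centre of its underside
- screwdriver: small precision screwdriver, 127 mm long, 12 mm thick, lying across the back part of the cabinet's top; not to be disturbed. Origin: centre of its underside
- spool: spool of solder, 62 x 86 x 32 mm, on the table to the left of the cabinet; not to be disturbed. Origin: centre of its underside
- tray: round parts tray, 111 mm across, 24 mm high, on the table to the right of the cabinet; not to be disturbed. Origin: centre of its underside

How it is judged:
By the outcome, as a careful person would: the job done as asked, in the order asked, and still so for the second after the job is handed in, with the robot touching nothing.
It also fails if it takes over 48 s, if anything falls off the work surface, if the arm or the gripper's body presses on something with over 40 N, if the wrist force passes 120 N, or if a joint passes its speed limit or range.

## Working session

There is one attempt and no reset: what is moved stays moved. The work goes in short steps, Python scripts to look and compute and a shell command to move; the robot and the scene stay as the last step left them, time stands still between calls to the robot, and variables do not carry over. Pictures are saved under pics/ and viewed, at most 10 in all, crops included, and the job is handed in when it is done.

```bash
mkdir -p pics; ls; python3 - <<'E'
from rig import manip
import cv2
s=manip.get_state(); print(s, manip.grasp_offset)
for n in("side","top"):
    d=manip.get_image(n); f=d.pop("frame"); print(n,d)
    cv2.imwrite(f"pics/{n}0.png",f[:,:,::-1])
E
```

```text
pics
{'clock': 0.0, 'qpos': array([-1.28700173e+00,  2.76574200e-01,  1.50616127e+00, -3.72847750e-05,
        1.36068114e+00, -1.20985321e-01]), 'qd': array([1.52504997e-03, 4.48349075e-04, 1.71195985e-03, 3.84010291e-05,
       5.67302975e-04, 4.25518161e-04]), 'effort': array([-1.93824548e-03, -4.16782665e+01, -2.45806861e+01, -6.32837673e-04,
        1.11604683e-02,  1.15498770e-05]), 'position': array([ 0.22628273, -0.52801584,  0.23044035]), 'ee_rot': array([-9.07472023e-04,  9.79587775e-01,  2.01014821e-01, -9.23254374e-05]), 'contact_force': array([ 0.21114889, -0.22062338, -0.41551596]), 'moment': array([ 0.07731749,  0.0109769 , -0.04945551]), 'gripper_force': 0.0, 'width': 0.08540299620424133} -0.0187
side {'fx': 412.6920432218999, 'fy': 412.6920432218999, 'cx': 317.69745390635455, 'cy': 202.16844044883337, 'position': array([0.43943811, 0.74716142, 0.63611197]), 'attitude': array([-0.11915093, -0.06525658,  0.45707444,  0.87899237])}
top {'fx': 438.67545883426305, 'fy': 438.67545883426305, 'cx': 315.7788350411222, 'cy': 196.28314532876863, 'position': array([0.58989422, 0.02175842, 1.02314636]), 'attitude': array([-0.70602576, -0.02844643,  0.0252567 ,  0.70716372])}
```

View pics/side0.png

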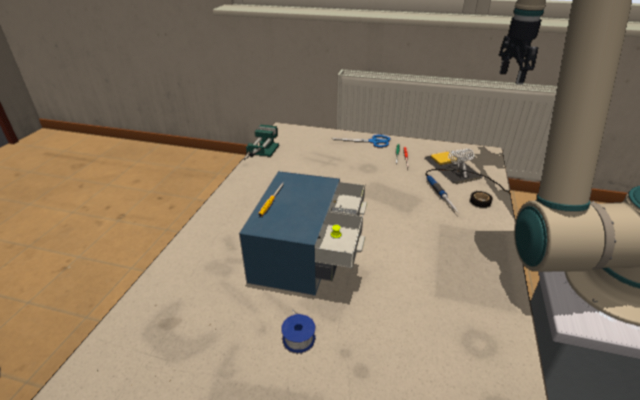

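View pics/top0.png

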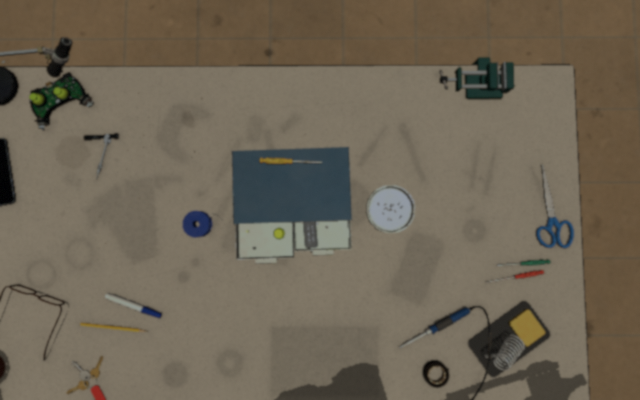

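The left drawer (image-left, +y) holds the yellow-green cap at about (279,233) in the top view, and the right drawer holds the dark pack at about (310,234). I'll zoom in for edges.

```bash
cat > h.py <<'E'
import numpy as np
from scipy.spatial.transform import Rotation as R
def ray(d,u,v,z):
    q=d["attitude"]; r=R.from_quat([q[1],q[2],q[3],q[0]])
    w=r.apply([(u-d["cx"])/d["fx"],-(v-d["cy"])/d["fy"],-1]); p=np.array(d["position"])
    return p+w*(z-p[2])/w[2]
def proj(d,P):
    q=d["attitude"]; r=R.from_quat([q[1],q[2],q[3],q[0]])
    c=r.inv().apply(np.atleast_2d(P)-d["position"])
    return np.c_[d["cx"]-d["fx"]*c[:,0]/c[:,2], d["cy"]+d["fy"]*c[:,1]/c[:,2]]
E
python3 - <<'E'
from rig import manip
import cv2
f=cv2.imread("pics/top0.png")[140:270,220:365]
cv2.imwrite("pics/topz.png",cv2.resize(f,None,fx=4.5,fy=4.5,interpolation=cv2.INTER_CUBIC))
from h import *
d=manip.get_image("top")
for u,v,z in [(232.5,152,.137),(349,148,.137),(351,220,.137),(233.5,222.5,.137),(266,258,.134),(323,249,.134),(279,233,.11),(310,234,.11)]:
    print(u,v,ray(d,u,v,z).round(4))
E
```

```text
232.5 152 [0.7484 0.1958 0.137 ]
349 148 [ 0.7561 -0.0423  0.137 ]
351 220 [ 0.6092 -0.0453  0.137 ]
233.5 222.5 [0.6046 0.1919 0.137 ]
266 258 [0.5332 0.1261 0.134 ]
323 249 [0.5511 0.0113 0.134 ]
279 233 [0.5831 0.1023 0.11  ]
310 234 [0.581  0.0379 0.11  ]
```

View pics/topz.png

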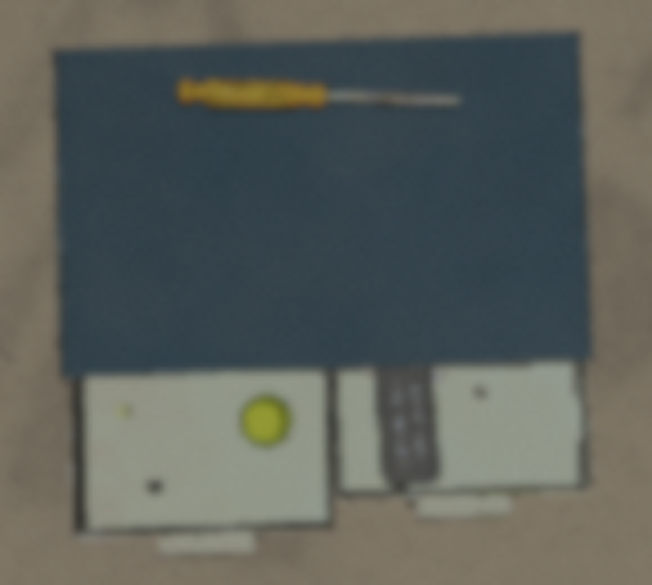

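The zoom shows the cabinet top plate with corners (55,50), (578,34), (590,360) and (62,375) in the crop. The left front edge runs (78,531)–(328,526) and the right one (340,495)–(587,486). The cap is at (266,420), and the pack's front end is at (412,480).

```bash
python3 - <<'E'
from rig import manip
from h import *
d=manip.get_image("top")
p=lambda u,v,z: ray(d,220+(u+.5)/4.5-.5,140+(v+.5)/4.5-.5,z)
BL,BR,FR,FL=[p(*a,.137) for a in[(55,50),(578,34),(590,360),(62,375)]]
lf=[p(78,531,.134),p(328,526,.134)]; rf=[p(340,495,.134),p(587,486,.134)]
y=(BL-BR)+(FL-FR); x=(BL-FL)+(BR-FR)
print("yaw from y",np.degrees(np.arctan2(-y[0],y[1])),"from x",np.degrees(np.arctan2(x[1],x[0])))
for a,b in(lf,rf): e=a-b; print(np.degrees(np.arctan2(-e[0],e[1])),a,b)
C=(BL+BR+FR+FL)/4; print("corners",BL,BR,FR,FL)
th=np.arctan2(-y[0],y[1]); ex=np.array([np.cos(th),np.sin(th),0]); ey=np.array([-np.sin(th),np.cos(th),0])
print("C",C,"size",(x@ex)/2,(y@ey)/2)
# top plate x from -.07 to .08 (150) centre +.005
O=C-.005*ex; O[2]=0; print("O",O)
for n,P in dict(l0=lf[0],l1=lf[1],r0=rf[0],r1=rf[1],cap=p(266,420,.112),packfront=p(412,480,.109),packL=p(380,420,.109),packR=p(436,420,.109)).items():
    print(n,((P-O)@ex).round(4),((P-O)@ey).round(4),P.round(4))
ds=manip.get_image("side"); import cv2
im=np.ascontiguousarray(ds["frame"][:,:,::-1])
W=lambda a,b,c: O+a*ex+b*ey+np.array([0,0,c])
pts=[W(-.07,.12,.137),W(-.07,-.12,.137),W(.08,.12,.137),W(.08,-.12,.137),W(-.07,.12,0),W(.08,.12,0),lf[0],lf[1],rf[0],rf[1]]
for u,v in proj(ds,pts): cv2.circle(im,(int(round(u*8)),int(round(v*8))),8,(0,0,255),-1,shift=3)
cv2.imwrite("pics/sidez.png",cv2.resize(im[160:300,230:390],None,fx=4.2,fy=4.2,interpolation=cv2.INTER_CUBIC))
E
```

```text
yaw from y 1.5891786584742926 from x 1.8263022394417034
1.0705149790168897 [0.53404548 0.18459733 0.134     ] [0.53613564 0.07274114 0.134     ]
2.0028901277526425 [0.54990381 0.06740332 0.134     ] [ 0.55377054 -0.04316533  0.134     ]
corners [0.75104032 0.19715051 0.137     ] [ 0.75784393 -0.04036443  0.137     ] [ 0.61003004 -0.04470394  0.137     ] [0.60367499 0.192078   0.137     ]
C [0.68064732 0.07604003 0.137     ] size 0.14766335305347733 0.23723968350704142
O [0.67564924 0.07590137 0.        ]
l0 -0.1385 0.1126 [0.534  0.1846 0.134 ]
l1 -0.1395 0.0007 [0.5361 0.0727 0.134 ]
r0 -0.1259 -0.005 [0.5499 0.0674 0.134 ]
r1 -0.1251 -0.1156 [ 0.5538 -0.0432  0.134 ]
cap -0.0916 0.0293 [0.5833 0.1027 0.112 ]
packfront -0.1211 -0.037 [0.5556 0.0355 0.109 ]
packL -0.0932 -0.023 [0.5832 0.0503 0.109 ]
packR -0.0939 -0.0489 [0.5831 0.0244 0.109 ]
```

View pics/sidez.png

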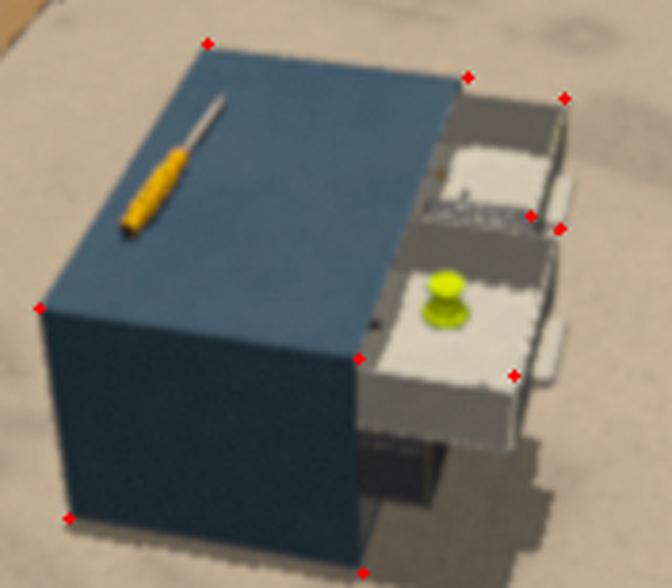

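The side overlay agrees to about 2–3 mm: cabinet yaw is about 1.7°, the left drawer is about 69 mm open and the right about 57–60 mm. Now I'll align the tool with the cabinet, close the fingers and travel.

```bash
python3 -m pendant '[{"rz":5.4,"hand":0},{"rz":5.4,"hand":0},{"rz":5.4,"hand":0},{"rz":5.3,"hand":0},{"dx":0.008,"dy":-0.014},{"dx":0.0168,"dy":-0.0295},{"dx":0.0168,"dy":-0.0295},{"dx":0.0168,"dy":-0.0295},{"dx":0.0168,"dy":-0.0295},{"dx":0.0168,"dy":-0.0295},{"dx":0.0168,"dy":-0.0295},{"dx":0.0168,"dy":-0.0295}]' 20
```

```text
invalid input
```

```bash
python3 -m pendant '[{"dx":0,"dy":0,"dz":0,"rx":0,"ry":0,"rz":5.4,"hand":0}]' 20; python3 -c "
from rig import manip; print(manip.get_state()['clock'])"
```

```text
clock: 0.33
position: [0.2264, -0.5284, 0.2311]
ee_rot: [-0.0, 0.988, 0.154, -0.0]
contact_force: [-0.1, 0.4, -0.0]
width: 0.0753
gripper_force: 0.0
0.3333
```

```bash
python3 -m pendant '[{"dx":0,"dy":0,"dz":0,"rx":0,"ry":0,"rz":5.4,"hand":0},{"dx":0,"dy":0,"dz":0,"rx":0,"ry":0,"rz":5.4,"hand":0},{"dx":0,"dy":0,"dz":0,"rx":0,"ry":0,"rz":5.3,"hand":0},{"dx":0.008,"dy":-0.014,"dz":0,"rx":0,"ry":0,"rz":0,"hand":0},{"dx":0.0168,"dy":-0.0295,"dz":0,"rx":0,"ry":0,"rz":0,"hand":0},{"dx":0.0168,"dy":-0.0295,"dz":0,"rx":0,"ry":0,"rz":0,"hand":0},{"dx":0.0168,"dy":-0.0295,"dz":0,"rx":0,"ry":0,"rz":0,"hand":0},{"dx":0.0168,"dy":-0.0295,"dz":0,"rx":0,"ry":0,"rz":0,"hand":0},{"dx":0.0168,"dy":-0.0295,"dz":0,"rx":0,"ry":0,"rz":0,"hand":0},{"dx":0.0168,"dy":-0.0295,"dz":0,"rx":0,"ry":0,"rz":0,"hand":0},{"dx":0.0168,"dy":-0.0295,"dz":0,"rx":0,"ry":0,"rz":0,"hand":0},{"dx":0.0168,"dy":-0.0295,"dz":0,"rx":0,"ry":0,"rz":0,"hand":0}]'
```

```text
clock: 1.33
position: [0.3617, -0.2717, 0.2313]
ee_rot: [-0.0, 1.0, 0.016, 0.0]
contact_force: [1.3, 0.2, 0.1]
width: 0.0001
gripper_force: 0.0
```

```bash
python3 -m pendant '[{"dx":0.0159,"dy":-0.0279,"dz":0.0121,"rx":0,"ry":0,"rz":0,"hand":0},{"dx":0.0159,"dy":-0.0279,"dz":0.0121,"rx":0,"ry":0,"rz":0,"hand":0},{"dx":0.0159,"dy":-0.0279,"dz":0.0121,"rx":0,"ry":0,"rz":0,"hand":0},{"dx":0.0159,"dy":-0.0279,"dz":0.0121,"rx":0,"ry":0,"rz":0,"hand":0},{"dx":0.0159,"dy":-0.0279,"dz":0.0121,"rx":0,"ry":0,"rz":0,"hand":0},{"dx":0.0159,"dy":-0.0279,"dz":0.0121,"rx":0,"ry":0,"rz":0,"hand":0},{"dx":0.0159,"dy":-0.0279,"dz":0.0121,"rx":0,"ry":0,"rz":0,"hand":0},{"dx":0.0159,"dy":-0.0279,"dz":0.0121,"rx":0,"ry":0,"rz":0,"hand":0},{"dx":0.0159,"dy":-0.0279,"dz":0.0121,"rx":0,"ry":0,"rz":0,"hand":0},{"dx":0.0159,"dy":-0.0279,"dz":0.0121,"rx":0,"ry":0,"rz":0,"hand":0},{"dx":0,"dy":0,"dz":0,"rx":0,"ry":0,"rz":0,"hand":0}]'
```

```text
clock: 2.25
position: [0.5124, 0.0145, 0.1084]
ee_rot: [-0.002, 1.0, 0.018, -0.001]
contact_force: [0.4, -1.0, 0.0]
width: -0.0
gripper_force: 0.0
```

```bash
python3 - <<'E'
from rig import manip
import cv2
a=manip.get_image("top")["frame"][140:270,220:365,::-1]; b=manip.get_image("side")["frame"][150:280,270:415,::-1]
cv2.imwrite("pics/pre.png",cv2.resize(cv2.hconcat([a,b]),None,fx=2.7,fy=2.7,interpolation=cv2.INTER_CUBIC))
E
```

```text
(no output)
```

View pics/pre.png

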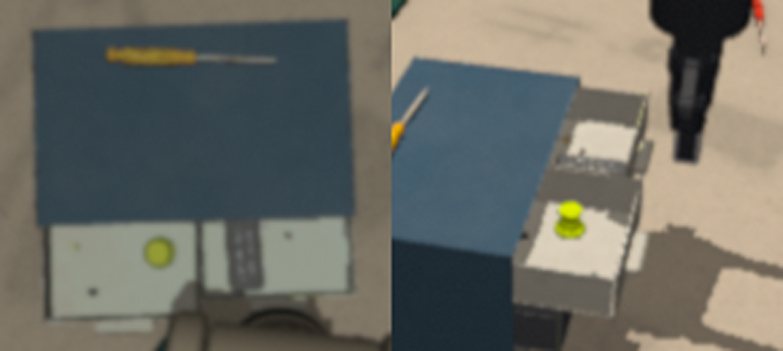

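The picture shows the closed fingertips in front of the right drawer's middle, near pixel (685,155) in the side half. Clear to push.

```bash
python3 -m pendant '[{"dx":0.008,"dy":0,"dz":0,"rx":0,"ry":0,"rz":0,"hand":0},{"dx":0.008,"dy":0,"dz":0,"rx":0,"ry":0,"rz":0,"hand":0},{"dx":0.004,"dy":0,"dz":0,"rx":0,"ry":0,"rz":0,"hand":0},{"dx":0.004,"dy":0,"dz":0,"rx":0,"ry":0,"rz":0,"hand":0},{"dx":0.004,"dy":0,"dz":0,"rx":0,"ry":0,"rz":0,"hand":0},{"dx":0.004,"dy":0,"dz":0,"rx":0,"ry":0,"rz":0,"hand":0},{"dx":0.005,"dy":0,"dz":0,"rx":0,"ry":0,"rz":0,"hand":0},{"dx":0.005,"dy":0,"dz":0,"rx":0,"ry":0,"rz":0,"hand":0},{"dx":0.006,"dy":0,"dz":0,"rx":0,"ry":0,"rz":0,"hand":0},{"dx":0.006,"dy":0,"dz":0,"rx":0,"ry":0,"rz":0,"hand":0},{"dx":0.006,"dy":0,"dz":0,"rx":0,"ry":0,"rz":0,"hand":0},{"dx":0.006,"dy":0,"dz":0,"rx":0,"ry":0,"rz":0,"hand":0}]'
python3 -m pendant '[{"dx":0.004,"dy":0,"dz":0,"rx":0,"ry":0,"rz":0,"hand":0},{"dx":0.003,"dy":0,"dz":0,"rx":0,"ry":0,"rz":0,"hand":0},{"dx":0.002,"dy":0,"dz":0,"rx":0,"ry":0,"rz":0,"hand":0}]'
```

```text
clock: 3.35
position: [0.5787, 0.011, 0.1101]
ee_rot: [0.0, 1.0, 0.015, -0.0]
contact_force: [-0.7, -2.1, -0.3]
width: 0.0001
gripper_force: 0.7
clock: 3.6
position: [0.5875, 0.0113, 0.1102]
ee_rot: [0.0, 1.0, 0.015, -0.0]
contact_force: [-0.8, -0.6, -0.4]
width: 0.0
gripper_force: 0.6
```

```bash
for i in 1 2; do python3 -m pendant '[{"dx":0.0015,"dy":0,"dz":0,"rx":0,"ry":0,"rz":0,"hand":0},{"dx":0.0015,"dy":0,"dz":0,"rx":0,"ry":0,"rz":0,"hand":0}]' | egrep 'pos|contact'; done
python3 -m pendant '[{"dx":0.0015,"dy":0,"dz":0,"rx":0,"ry":0,"rz":0,"hand":0}]' | egrep 'pos|contact'
```

```text
position: [0.5899, 0.0115, 0.1102]
contact_force: [-1.0, -1.4, -0.6]
position: [0.5929, 0.0116, 0.1102]
contact_force: [-1.3, -1.1, -0.4]
position: [0.5945, 0.0117, 0.1102]
contact_force: [-1.4, -0.8, -0.8]
```

```bash
python3 -m pendant '[{"dx":0.0015,"dy":0,"dz":0,"rx":0,"ry":0,"rz":0,"hand":0}]' | egrep 'pos|contact'
python3 -m pendant '[{"dx":0.0015,"dy":0,"dz":0,"rx":0,"ry":0,"rz":0,"hand":0}]' | egrep 'pos|contact'
python3 -m pendant '[{"dx":0.001,"dy":0,"dz":0,"rx":0,"ry":0,"rz":0,"hand":0}]' | egrep 'pos|contact'
```

```text
position: [0.596, 0.0117, 0.1102]
contact_force: [-0.7, -0.0, -0.4]
position: [0.5976, 0.0117, 0.1103]
contact_force: [-0.8, -0.5, -0.5]
position: [0.5987, 0.0118, 0.1102]
contact_force: [-1.6, -0.4, -1.7]
```

```bash
python3 -m pendant '[{"dx":0.0015,"dy":0,"dz":0,"rx":0,"ry":0,"rz":0,"hand":0}]' | egrep 'pos|contact'
python3 -m pendant '[{"dx":0.0015,"dy":0,"dz":0,"rx":0,"ry":0,"rz":0,"hand":0}]' | egrep 'pos|contact'
```

```text
position: [0.5993, 0.0118, 0.1102]
contact_force: [-5.1, -0.3, 2.4]
position: [0.5993, 0.0118, 0.1101]
contact_force: [-9.3, -0.9, 3.7]
```

```bash
python3 - <<'E'
from rig import manip
import cv2
b=manip.get_image("side")["frame"][150:280,290:400,::-1]
cv2.imwrite("pics/push.png",cv2.resize(b,None,fx=4.6,fy=4.6,interpolation=cv2.INTER_CUBIC))
E
```

```text
(no output)
```

View pics/push.png

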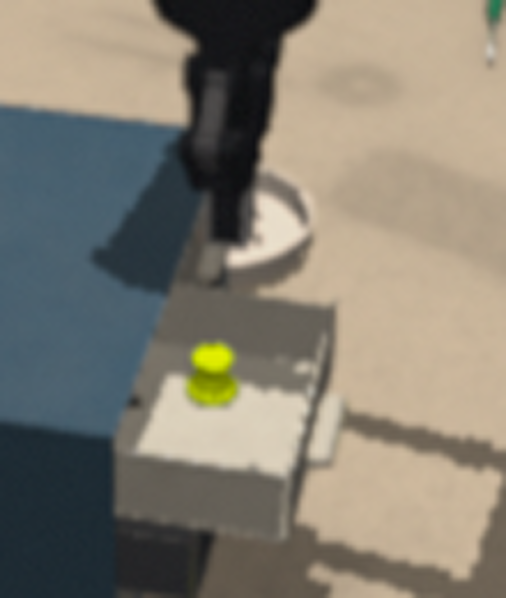

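The picture shows the right drawer flush, with the fingertip against its front at about (210,270), and the force rose to 9 N without motion, so it is home. Next I back off, lift, and move over the outer half of the left drawer.

```bash
python3 -m pendant '[{"dx":-0.008,"dy":0,"dz":0,"rx":0,"ry":0,"rz":0,"hand":0},{"dx":-0.025,"dy":0,"dz":0,"rx":0,"ry":0,"rz":0,"hand":0},{"dx":0,"dy":0,"dz":-0.025,"rx":0,"ry":0,"rz":0,"hand":0},{"dx":0,"dy":0,"dz":-0.03,"rx":0,"ry":0,"rz":0,"hand":0},{"dx":0,"dy":0,"dz":-0.015,"rx":0,"ry":0,"rz":0,"hand":0},{"dx":0,"dy":-0.02,"dz":0,"rx":0,"ry":0,"rz":0,"hand":0},{"dx":0.001,"dy":-0.035,"dz":0,"rx":0,"ry":0,"rz":0,"hand":0},{"dx":0.002,"dy":-0.035,"dz":0,"rx":0,"ry":0,"rz":0,"hand":0},{"dx":0.001,"dy":-0.03,"dz":0,"rx":0,"ry":0,"rz":0,"hand":0},{"dx":0,"dy":-0.02,"dz":0,"rx":0,"ry":0,"rz":0,"hand":0},{"dx":0,"dy":0,"dz":0,"rx":0,"ry":0,"rz":0,"hand":0}]'
```

```text
clock: 5.4
position: [0.5689, 0.1551, 0.1808]
ee_rot: [-0.002, 1.0, 0.017, 0.001]
contact_force: [-0.0, -0.9, 0.1]
width: 0.0003
gripper_force: 0.0
```

```bash
python3 -m pendant '[{"dx":0,"dy":0.002,"dz":0.025,"rx":0,"ry":0,"rz":0,"hand":0},{"dx":0,"dy":0,"dz":0.025,"rx":0,"ry":0,"rz":0,"hand":0},{"dx":0,"dy":0,"dz":0.015,"rx":0,"ry":0,"rz":0,"hand":0},{"dx":0,"dy":0,"dz":0.007,"rx":0,"ry":0,"rz":0,"hand":0},{"dx":0,"dy":0,"dz":0,"rx":0,"ry":0,"rz":0,"hand":0}]'
python3 - <<'E'
from rig import manip
import cv2
a=manip.get_image("top")["frame"][140:270,220:365,::-1]; b=manip.get_image("side")["frame"][150:280,270:415,::-1]
cv2.imwrite("pics/in.png",cv2.resize(cv2.hconcat([a,b]),None,fx=2.7,fy=2.7,interpolation=cv2.INTER_CUBIC))
E
```

```text
clock: 5.82
position: [0.5677, 0.1482, 0.1068]
ee_rot: [0.0, 1.0, 0.015, -0.001]
contact_force: [-0.5, -0.9, 0.5]
width: -0.0001
gripper_force: 0.0
```

View pics/in.png

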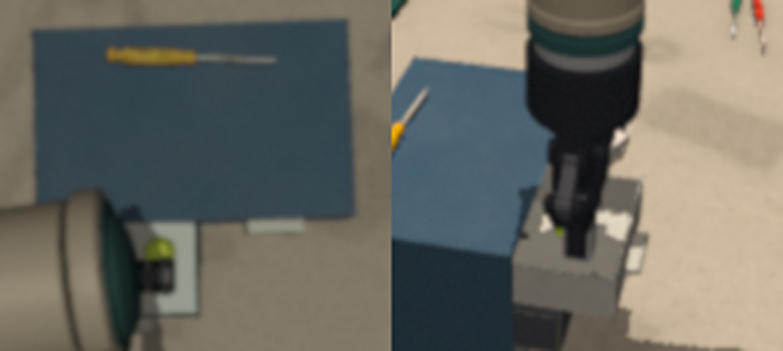

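The fingertips are in the left tray at about (577,250) in the side half, clear of the walls and the cap. The right drawer is shut. Now I draw the left one out gently.

```bash
python3 -m pendant '[{"dx":-0.007,"dy":0,"dz":0,"rx":0,"ry":0,"rz":0,"hand":0},{"dx":-0.007,"dy":0,"dz":0,"rx":0,"ry":0,"rz":0,"hand":0},{"dx":-0.002,"dy":0,"dz":0,"rx":0,"ry":0,"rz":0,"hand":0},{"dx":-0.002,"dy":0,"dz":0,"rx":0,"ry":0,"rz":0,"hand":0},{"dx":-0.002,"dy":0,"dz":0,"rx":0,"ry":0,"rz":0,"hand":0},{"dx":-0.002,"dy":0,"dz":0,"rx":0,"ry":0,"rz":0,"hand":0},{"dx":-0.002,"dy":0,"dz":0,"rx":0,"ry":0,"rz":0,"hand":0},{"dx":-0.002,"dy":0,"dz":0,"rx":0,"ry":0,"rz":0,"hand":0},{"dx":-0.002,"dy":0,"dz":0,"rx":0,"ry":0,"rz":0,"hand":0},{"dx":-0.002,"dy":0,"dz":0,"rx":0,"ry":0,"rz":0,"hand":0},{"dx":-0.002,"dy":0,"dz":0,"rx":0,"ry":0,"rz":0,"hand":0},{"dx":-0.002,"dy":0,"dz":0,"rx":0,"ry":0,"rz":0,"hand":0}]'|egrep 'pos|contact'
python3 -m pendant '[{"dx":-0.003,"dy":0,"dz":0,"rx":0,"ry":0,"rz":0,"hand":0},{"dx":-0.003,"dy":0,"dz":0,"rx":0,"ry":0,"rz":0,"hand":0},{"dx":-0.003,"dy":0,"dz":0,"rx":0,"ry":0,"rz":0,"hand":0},{"dx":-0.002,"dy":0,"dz":0,"rx":0,"ry":0,"rz":0,"hand":0}]'|egrep 'clock|pos|contact'
```

```text
position: [0.5345, 0.1478, 0.1083]
contact_force: [1.9, 0.6, 0.2]
clock: 7.25
position: [0.523, 0.1475, 0.1083]
contact_force: [0.8, -0.3, 1.7]
```

```bash
python3 -m pendant '[{"dx":-0.002,"dy":0,"dz":0,"rx":0,"ry":0,"rz":0,"hand":0},{"dx":-0.002,"dy":0,"dz":0,"rx":0,"ry":0,"rz":0,"hand":0}]'|egrep 'pos|contact'
python3 -m pendant '[{"dx":-0.0015,"dy":0,"dz":0,"rx":0,"ry":0,"rz":0,"hand":0},{"dx":-0.0015,"dy":0,"dz":0,"rx":0,"ry":0,"rz":0,"hand":0}]'|egrep 'pos|contact'
python3 -m pendant '[{"dx":-0.0015,"dy":0,"dz":0,"rx":0,"ry":0,"rz":0,"hand":0}]'|egrep 'pos|contact'
```

```text
position: [0.5199, 0.1474, 0.1083]
contact_force: [4.7, -1.0, -3.2]
position: [0.5199, 0.1474, 0.1085]
contact_force: [9.9, -0.1, -7.2]
position: [0.5199, 0.1474, 0.1085]
contact_force: [13.1, -0.1, -8.2]
```

Motion stopped at 13 N, consistent with about 99–100 mm of travel. I'll release, lift out and verify.

```bash
python3 -m pendant '[{"dx":0.005,"dy":0,"dz":0,"rx":0,"ry":0,"rz":0,"hand":0},{"dx":0.01,"dy":0,"dz":0,"rx":0,"ry":0,"rz":0,"hand":0},{"dx":0.005,"dy":0,"dz":0,"rx":0,"ry":0,"rz":0,"hand":0},{"dx":0,"dy":0,"dz":-0.02,"rx":0,"ry":0,"rz":0,"hand":0},{"dx":0,"dy":0,"dz":-0.04,"rx":0,"ry":0,"rz":0,"hand":0},{"dx":0,"dy":0,"dz":-0.04,"rx":0,"ry":0,"rz":0,"hand":0},{"dx":-0.03,"dy":0,"dz":-0.02,"rx":0,"ry":0,"rz":0,"hand":0},{"dx":-0.04,"dy":0,"dz":0,"rx":0,"ry":0,"rz":0,"hand":0},{"dx":-0.04,"dy":0,"dz":0,"rx":0,"ry":0,"rz":0,"hand":0},{"dx":-0.04,"dy":0,"dz":0,"rx":0,"ry":0,"rz":0,"hand":0},{"dx":-0.03,"dy":0,"dz":0,"rx":0,"ry":0,"rz":0,"hand":0},{"dx":0,"dy":0,"dz":0,"rx":0,"ry":0,"rz":0,"hand":0}]'
python3 - <<'E'
from rig import manip
import cv2
a=manip.get_image("top")["frame"][140:280,180:420,::-1]; b=manip.get_image("side")["frame"][160:300,230:400,::-1]
cv2.imwrite("pics/out.png",cv2.resize(cv2.hconcat([a,b]),None,fx=1.95,fy=1.95,interpolation=cv2.INTER_CUBIC))
cv2.imwrite("pics/outtop.png",cv2.resize(a[:,40:185],None,fx=4.2,fy=4.2,interpolation=cv2.INTER_CUBIC))
E
```

```text
clock: 8.67
position: [0.3477, 0.142, 0.2278]
ee_rot: [0.0, 1.0, 0.015, -0.003]
contact_force: [-0.4, 0.0, 0.0]
width: -0.0001
gripper_force: 0.0
```

View pics/out.png

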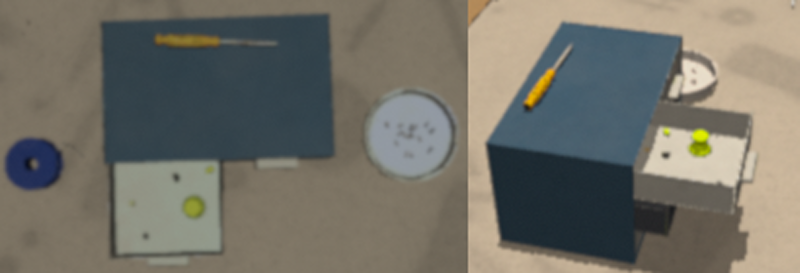

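View pics/outtop.png

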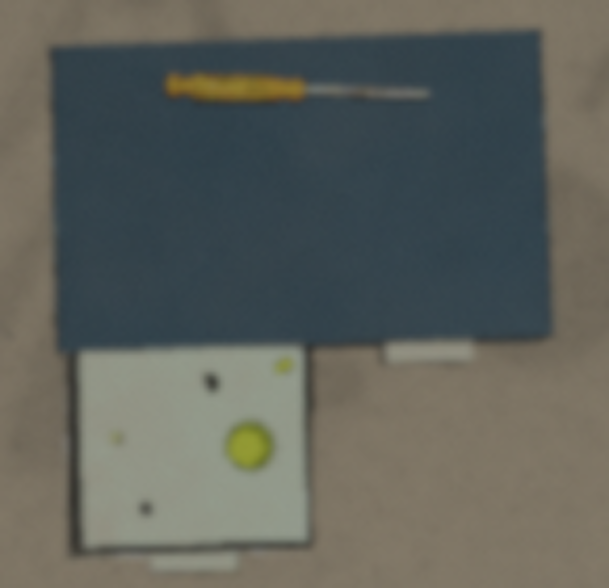

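The final pictures show:
- The right drawer is flush, with only its lip visible at (430,350).
- The left front is at v≈548, against the cabinet face at v≈348. That is about 98–100 mm out, so it is at its stop.
- The cap is lying in its drawer at (249,446).
- The screwdriver, spool and tray look undisturbed.

```bash
python3 -c "
from rig import manip; print(manip.sign_off())"
```

```text
the job is handed in; nothing more can be done
None
```

The job is handed in: the battery-pack drawer (right) was pushed fully home first, then the thumbstick drawer (left) was drawn out to its stop with the cap still lying in it; nothing was grasped, the screwdriver, spool and tray look undisturbed, and the arm was clear after about 9 s.

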